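Clear, unlock and hold down the back of a picture frame

TASK

A picture frame lies face down on the green mat: first take the orange-handled tin opener off its back and hang it by its eye on the peg of the round stand, lying flat on the stand and let go. Then turn the red quarter-turn fastener until its white slot lines up with the two black marks on the panel, and after that push the sprung back panel down flush with the frame and finish while still holding it pressed there, with the slot still in line. Leave the wax tin, its lid and the brush where they are.

Things in the scene. Friction and masses are not known exactly. Their poses are not given: they have to be found in the camera images.
- frame: Picture frame of brown wood, fixed, face down on the green mat (mat 3 mm thick, its top at world z = 3 mm). 223 mm along its x, 287 mm along its y, 30 mm high; rails about 35 mm wide. Origin: centre of its underside, z up. Inside the rails lies the pale plywood back panel, 150 mm (x) by 210 mm (y), 6 mm thick; it carries the fastener.
- panel (a joint): How far the sprung back panel is pushed straight down into the frame, in m. 0: up, its top 10 mm above the rails (40 mm above the frame's underside); 0.010: at its stop, top flush with the rails. It does not tilt. Springs push it up again when it is let go: about 4 N starts it, about 9 N holds it at the stop. Until the fastener is aligned (within about 0.15 rad) a key under the panel blocks it after 2 mm.
- panel_middle (a point): Middle of the panel's top face; moves with the panel. Axes as the frame's.
- panel_free_half (a point): Point on the panel's top face 45 mm from its middle towards the frame's +y, away from the fastener: a free flat place to press on once the opener is gone. Moves with the panel.
- fastener (a joint): Angle of the quarter-turn fastener in rad, positive anticlockwise seen from above; 0: the white slot lies along the frame's x axis, in line with the two short black marks on the panel. It starts 0.8 to 1.4 rad anticlockwise of that, so it is turned clockwise; it turns from -0.7 to 1.65 against light friction (0.03 N m) and stays where left.
- fastener_grip (a point): Point on the fastener's turning axis, half way up its red grip bar. The bar is 42 mm long (along this point's x axis), 10 mm wide and 22 mm high; its top lies 11 mm above this point, the red disc (44 mm across) under it 11 mm below and the panel's top 16.5 mm below. A white line along its top is the slot. The axis lies 55 mm from the panel's middle towards the frame's -y.
- opener: Loose tin opener, about 90 g, lying flat on the panel with its bottom on the panel's top, near panel_free_half. Orange handle 70 mm long (x), 18 mm wide (y), 16 mm high; origin: under the middle of the handle, on its underside, z up. At -x a steel eye (ring 36 mm outside, 22 mm hole, 6 mm thick), at +x a short steel lip reaching to x = 61 mm. It balances near the handle's middle.
- opener_eye (a point): Centre of the opener's eye at its underside, 65 mm from its origin along its -x.
- stand: Tool stand, fixed on the mat: round dark wooden base, radius 60 mm, 12 mm high, with an upright brass peg in its centre, 12 mm in diameter, 35 mm high above the base, tapered at the tip. Origin: centre of the underside, z up. It stands to the left or to the right of the frame.
- stand_seat (a point): Centre of the base's top face, at the foot of the peg: the opener's eye lies here when hung. The opener lies flat on the base in any direction round the peg.
- wax_tin: Bystander: open tin of dark wax with a paper label, 92 mm across, 52 mm high, loose. Origin: centre of its underside. It stands on the other side of the frame from the stand.
- tin_lid: Bystander: the tin's flat steel lid, 94 mm across, 10 mm high, loose. Origin: centre of its underside.
- brush: Bystander: brush with a wooden handle, 150 mm long along its x axis, about 20 mm thick, loose. Origin: under its middle.

How it is judged:
By the outcome, as a careful person would: the job done as asked, in the order asked, and still so for the second after the job is handed in, while the arm keeps its last pose, push and grip.
It also fails if it takes over 67 s, if anything falls off the work surface, if the arm or the gripper's body presses on something with over 40 N, if the wrist force passes 120 N, or if a joint passes its speed limit or range.

ROBOT

A 7-joint arm with a two-finger parallel gripper is mounted at the origin on the work surface. World frame = base frame: x ahead of the robot, y to its left, z up, the work surface at z = 0. Lengths are in m, angles in rad, forces in N, time in s.
With the tool pointing down it reaches from about 0.425 to 0.875 m from the base axis. Payload 4.7 kg.
Tool frame: the origin (TCP) lies midway between the tips of the shut fingers; the grasp point (between the pads) lies 19 mm behind it; z points along the fingers, y is the line along which they close (so a half turn about z gives the same grasp; the last joint's range is limited). The gripper opens to 87 mm and grips with 3 to 60 N. Pads are 19 mm wide; open, the fingers measure 117 mm over their backs; the gripper's body (75 mm by 190 mm) begins 51 mm behind the grasp point.
Start: joints at [-1.306, 0.321, -0.07, 1.45, 0.023, 1.371, -0.057], TCP at [0.161, 0.63, 0.196] pointing down, gripper open.
Joint ranges: [-2.86, 2.86], [-0.3, 2.09], [-1.38, 1.24], [0.06, 2.45], [-1.56, 4.7], [0.09, 2.05], [-2.69, 2.69]. Speed limits (rad/s): [2.57, 2.57, 3.14, 3.14, 3.14, 3.14, 3.14].

INTERFACE

Orientations are given as a 3x3 rotation matrix whose columns are the frame's x, y, z axes.
In Python, from cell import arm gives the robot as it stands. Calls block until the motion is done:
- arm.move_pose(position, orientation): joint-space move of the TCP to a pose.
- arm.move_linear(position, rot=None, v=0.15): straight line of the TCP; rot=None keeps the orientation; v is the mean speed in m/s.
- arm.movej(angles): joint-space move.
- arm.command_gripper(opening): opening from 0.0 (shut) to 1.0 (fully open); the grip force is fixed at half the most; returns when the fingers have stopped.
- arm.dwell(seconds).
- arm.ik(position, orientation): joint angles nearest the present ones, or None.
- arm.observe(): the state.
- arm.camera(name): name is "scene" or "top"; returns the picture (420x560x3 uint8, red, green, blue); there is no depth.
- arm.camera_info(name): a dict with "fx", "fy", "cx", "cy" (pixels), "origin" and "rotation" of the camera in the world. Camera axes: x right, y down, z forward; pixel columns grow to the right and rows downward; lengths in m; the calibration is good to about 2 mm. A picture is of the moment at which its call begins. camera_info takes no time and is no camera call.
A pose or a line that the arm cannot do raises arm.MotionError and nothing moves.
- arm.finish_job(): hands the job in; it is judged then, once.
The state is a dict: "time": time; "joint_positions": joint angles; "qvel": joint speeds; "effort": joint torques, N m; "position": TCP position; "ee_rot": TCP orientation; "contact_force": force on the tool from outside, world axes, zero at the start; "ft_torque": the same for the moment, N m; "grip_width": opening from 0.0 (shut) to 1.0 (fully open); "grip_force": force on a finger pad.
Only numpy, scipy, OpenCV 4.12 (cv2) and the standard library are available. Lean on these libraries where they do the work, as an engineer would, in place of code of your own. Each camera call takes 0.05 s, during which the arm holds its last target. There are 200 camera calls.

## Working session

There is one attempt and no reset: what is moved stays moved. The work goes in short steps, each a Python script; the robot and the scene stay as the last script left them, time stands still between calls to the robot, and variables do not carry over. Pictures are saved under pics/ and viewed, at most 14 in all, crops included, and the job is handed in when it is done.

```bash
mkdir -p pics; ls
python3 - <<'E'
from cell import arm
import cv2
for n in ("scene","top"):
    im=arm.camera(n); cv2.imwrite(f"pics/{n}0.png",im[:,:,::-1]); i=arm.camera_info(n); print(n,i)
print(arm.observe())
E
```

```text
pics
scene {'fx': 395.0543155777668, 'fy': 395.0543155777668, 'cx': 278.83334359323266, 'cy': 208.1453242962936, 'origin': array([ 1.31033438, -0.26531035,  0.63980127]), 'rotation': array([[ 3.49158918e-01,  5.72623960e-01, -7.41747835e-01],
       [ 9.37063088e-01, -2.14129776e-01,  2.75791966e-01],
       [-9.05209947e-04, -7.91359741e-01, -6.11350097e-01]])}
top {'fx': 527.5049787958279, 'fy': 527.5049787958279, 'cx': 282.22357025766695, 'cy': 214.25116184497588, 'origin': array([ 0.53494658, -0.00296062,  1.35843359]), 'rotation': array([[ 0.00710821, -0.99923647,  0.03841821],
       [-0.99994831, -0.00682344,  0.00753843],
       [-0.00727053, -0.03846981, -0.99923331]])}
{'time': 0.1, 'joint_positions': array([-1.30591333,  0.32176031, -0.07008164,  1.45152575,  0.02261033,
        1.37082791, -0.05690102]), 'qvel': array([-3.54712437e-04, -2.13526326e-03, -4.42775615e-04, -1.97182475e-03,
        1.15744660e-03,  7.78430791e-04, -4.05870335e-05]), 'effort': array([-3.15593661e-04, -4.92569268e+01, -4.05877708e-01, -3.13402534e+01,
       -6.41215523e-02,  3.93634744e-02,  6.41829502e-05]), 'position': array([0.16122727, 0.62913058, 0.19547717]), 'ee_rot': array([[-9.68724722e-01,  2.48137674e-01, -3.28471393e-04],
       [ 2.48137869e-01,  9.68723230e-01, -1.70317082e-03],
       [-1.04422976e-04, -1.73140987e-03, -9.99998496e-01]]), 'contact_force': array([0.07134161, 0.1796051 , 0.0933231 ]), 'ft_torque': array([-0.03689076,  0.01015318, -0.04242842]), 'grip_force': 0.0, 'grip_width': 1.0005571981517525}
```

View pics/top0.png

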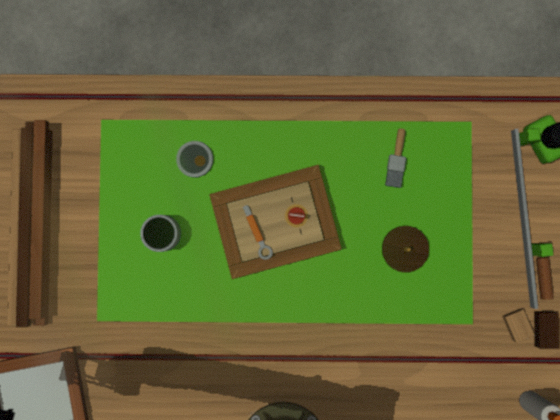

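View pics/scene0.png

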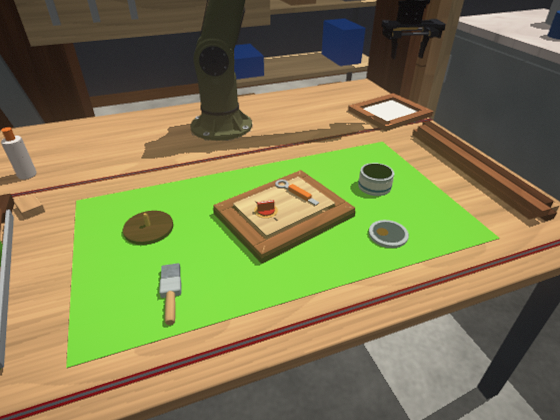

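The top view shows the frame with its centre near (276,222). The opener's handle is at about (254,230), its eye at (265,253), the fastener at (297,216), the stand at (405,249) with the peg tip at about (408,249), and the tin on the left. The scene view shows the stand at (148,227), the fastener at (265,206) and the handle at (302,192).

```bash
cat > h.py <<'E'
import numpy as np, cv2
from cell import arm
I={n:arm.camera_info(n) for n in ("scene","top")}
def ray(n,p):
    i=I[n]; d=i["rotation"]@np.array([(p[0]-i["cx"])/i["fx"],(p[1]-i["cy"])/i["fy"],1]); return i["origin"],d/np.linalg.norm(d)
def onz(n,p,z):
    o,d=ray(n,p); return o+d*(z-o[2])/d[2]
def proj(n,P):
    i=I[n]; c=i["rotation"].T@(np.asarray(P)-i["origin"]); return np.array([c[0]/c[2]*i["fx"]+i["cx"],c[1]/c[2]*i["fy"]+i["cy"]])
def tri(ps,pt):
    o1,d1=ray("scene",ps);o2,d2=ray("top",pt)
    s=np.linalg.lstsq(np.c_[d1,-d2],o2-o1,rcond=None)[0]
    a,b=o1+s[0]*d1,o2+s[1]*d2
    return (a+b)/2,np.linalg.norm(a-b)
def blobs(im,box,f):
    x0,y0,x1,y1=box; c=im[y0:y1,x0:x1]; hsv=cv2.cvtColor(c,cv2.COLOR_RGB2HSV).astype(int)
    m=f(hsv[...,0],hsv[...,1],hsv[...,2]).astype(np.uint8)
    n,l,st,ce=cv2.connectedComponentsWithStats(m)
    out=[]
    for k in np.argsort(-st[1:,4])[:3]+1:
        ys,xs=np.nonzero(l==k)
        pts=np.c_[xs+x0,ys+y0].astype(np.float32)
        r=cv2.minAreaRect(pts); out.append((int(st[k,4]),pts.mean(0),r,pts))
    return out
E
python3 - <<'E'
from h import *
im={n:cv2.imread(f"pics/{n}0.png")[:,:,::-1].copy() for n in I}
ct=cv2.resize(im["top"][155:285,200:440],None,fx=3.3,fy=3.3,interpolation=cv2.INTER_CUBIC)
cs=cv2.resize(im["scene"][165:260,110:360],None,fx=3.2,fy=3.2,interpolation=cv2.INTER_CUBIC)
cv2.imwrite("pics/crop.png",np.vstack([cv2.resize(ct,(500,271)),cv2.resize(cs,(500,190))])[:,:,::-1]) if 0 else cv2.imwrite("pics/ct.png",ct[:,:,::-1])
cv2.imwrite("pics/cs.png",cs[:,:,::-1])
org=lambda h,s,v:(h>=6)&(h<=14)&(s>170)&(v>130)
red=lambda h,s,v:((h<=4)|(h>=175))&(s>150)&(v>70)
for n,b in (("top",(228,185,322,262)),("scene",(235,175,330,225))):
    for nm,f in (("org",org),("red",red)):
        for a,c,r,_ in blobs(im[n],b,f)[:2]: print(n,nm,a,c.round(1),np.round(r[0],1),np.round(r[1],1),round(r[2]))
E
```

```text
top org 130 [254.3 228.2] [254. 228.] [26.   5.8] 67
top org 1 [293. 223.] [293. 223.] [0. 0.] 0
top red 1 [297. 210.] [297. 210.] [0. 0.] 0
top red 1 [300. 210.] [300. 210.] [0. 0.] 0
scene org 106 [299.8 190.7] [299.7 190.6] [23.2  4.7] 29
scene org 15 [265.  210.3] [265.  210.3] [ 0.9 14.3] 80
scene red 30 [267.3 211.6] [266.7 212. ] [ 2.5 13.1] 79
scene red 1 [273. 201.] [273. 201.] [0. 0.] 0
```

View pics/ct.png

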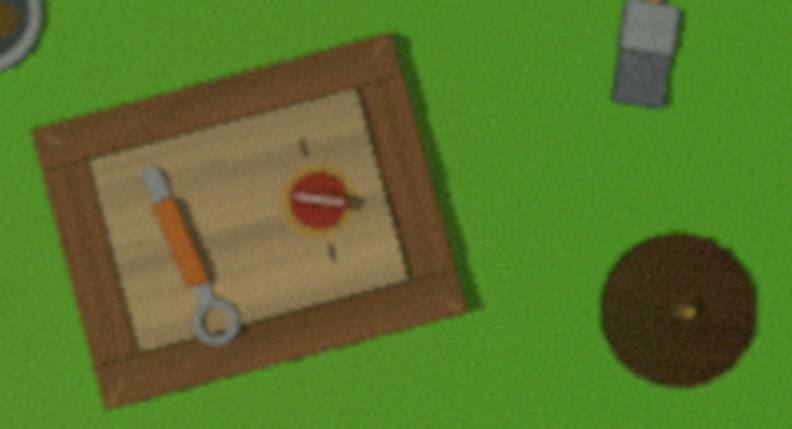

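View pics/cs.png

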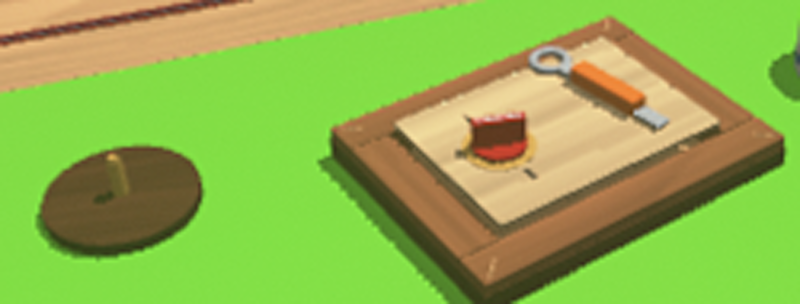

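The crops show the slot centre at top (296.7,215.6) and the black marks at (292.1,199.5) and (300.9,231.7). In the top view the peg tip is at (407.9,249.2) and the eye's hole at about (265.5,252.5). In the scene view the peg tip is at (145.5,213.3), the eye at (282.2,184) and the bar's top at (266,201).

```bash
cat > m.py <<'E'
from h import *
im={n:cv2.imread(f"pics/{n}0.png")[:,:,::-1].copy() for n in I}
T=lambda u,v:np.array([200+(u+.5)/3.3-.5,155+(v+.5)/3.3-.5]); S=lambda u,v:np.array([110+(u+.5)/3.2-.5,165+(v+.5)/3.2-.5])
for nm,s,t in (("handle(top-ish)",(299.8,190.7),(254.3,228.2)),("eye",S(551,61),T(216.5,319)),("bartop ctr",S(498,117),T(319,200)),("pegtip",S(113,156),T(687,311)),
  ("markA",S(458,153),T(333,253)),("markB",S(530,173),T(304,147))):
    P,e=tri(s,t); print(nm,P.round(4),round(e,4))
# frame: brown contour vs green in top
hsv=cv2.cvtColor(im["top"],cv2.COLOR_RGB2HSV); ng=cv2.bitwise_not(cv2.inRange(hsv,(45,120,40),(75,255,255)))
n,l,st,ce=cv2.connectedComponentsWithStats(ng)
for k in (l[222,228],l[249,395]):
    pts=np.argwhere(l==k)[:,::-1].astype(np.float32); c,w,a=cv2.minAreaRect(pts); print(np.round(c,1),np.round(w,1),round(a,1),"z33",onz("top",c,.033)[:2].round(4),"z15",onz("top",c,.015)[:2].round(4))
    B=cv2.boxPoints((c,w,a)); W=np.array([onz("top",p,.033)[:2] for p in B]); print(W.round(4).tolist())
# handle axis
r=blobs(im["top"],(228,185,322,262),lambda h,s,v:(h>=6)&(h<=14)&(s>170)&(v>130))[0]
c,w,a=r[2]; p=r[3]-r[3].mean(0); u=np.linalg.svd(p,full_matrices=False)[2][0]
A,Bq=[onz("top",r[1]+k*u,.059)[:2] for k in(-10,10)]; d=A-Bq; print("handle yaw",np.degrees(np.arctan2(d[1],d[0])), "ctr",onz("top",r[1],.059))
for z,nm,p in ((.0705,"slot",((293,196.5),(345,203.5))),(.043,"marks",((333,253),(304,147)))):
    a,b=[onz("top",T(*q),z)[:2] for q in p]; d=b-a; print(nm,a,b,np.degrees(np.arctan2(d[1],d[0])),np.linalg.norm(d),(a+b)/2)
print("eye",onz("top",T(216.5,319),.046), "peg",onz("top",T(687,311),.05))
E
python3 m.py
```

```text
handle(top-ish) [0.55   0.0754 0.0541] 0.0007
eye [0.4928 0.0479 0.046 ] 0.0011
bartop ctr [ 0.582  -0.0285  0.0699] 0.0017
pegtip [ 0.5015 -0.306   0.0495] 0.0033
markA [ 0.5419 -0.0452  0.0103] 0.011
markB [ 0.6229 -0.0176  0.0435] 0.0022
[275.4 221.3] [ 89.5 116.3] 74.7 z33 [0.568  0.0242] z15 [0.5685 0.0245]
[[0.6372, 0.1958], [0.7164, -0.0865], [0.4993, -0.1465], [0.4207, 0.1341]]
[405.3 248.8] [46.7 46. ] 45.0 z33 [ 0.5016 -0.3016] z15 [ 0.5011 -0.3057]
[[0.5016, -0.2197], [0.5836, -0.3012], [0.5015, -0.3835], [0.4199, -0.3021]]
handle yaw 23.91910483181687 ctr [0.55006565 0.07541244 0.059     ]
slot [ 0.58470085 -0.00842997] [ 0.57977918 -0.04694637] -97.28186786763408 0.03882957384442834 [ 0.58224002 -0.02768817]
marks [ 0.54327479 -0.03903287] [ 0.62331741 -0.01662324] 15.640718005877696 0.08312047417266662 [ 0.5832961  -0.02782806]
eye [0.49298691 0.04842555 0.046     ] peg [ 0.50168205 -0.30418065  0.05      ]
```

```bash
cat >> h.py <<'E'
def R(deg):
    a=np.radians(deg); c,s=np.cos(a),np.sin(a); return np.array([[c,s,0],[s,-c,0],[0,0,-1.]])
peg=np.array([.5015,-.3055])
def u(deg): a=np.radians(deg); return np.array([np.cos(a),np.sin(a)])
E
python3 - <<'E'
from h import *
for d in (0,180):
    q=arm.ik([.55,.0755,.15],R(24.4+d)); print(d,None if q is None else np.round(q,2))
    for th in (-90,-60,-30,0,30,60,90,120,150,180):
        p=peg+.065*u(th); qs=arm.ik([*p,.08],R(th+d)); print(th,None if qs is None else np.round(qs,2))
q=[arm.ik([.5826,-.029,.1],R(82.7+k)) is not None for k in (0,90,180,270)]
print(q)
E
```

```text
0 [-0.74  0.16  0.61  1.77 -0.1   1.24 -1.24]
-90 [-0.21  0.55  1.07  1.69 -0.51  1.21 -2.16]
-60 [-0.22  0.6   1.07  1.63 -0.55  1.24 -1.66]
-30 [-0.26  0.62  1.07  1.61 -0.56  1.25 -1.18]
0 [-0.33  0.61  1.09  1.64 -0.57  1.25 -0.7 ]
30 [-0.44  0.59  1.15  1.7  -0.57  1.24 -0.2 ]
60 [-0.33  0.37  0.88  1.77 -0.31  1.14  0.12]
90 [-0.49  0.34  1.05  1.86 -0.32  1.13  0.68]
120 [-0.18  0.18  0.68  1.91 -0.13  1.09  1.08]
150 [ 0.22  0.14  0.3   1.92 -0.05  1.09  1.59]
180 [ 0.8   0.18 -0.26  1.88  0.05  1.1   2.09]
180 [-0.66  0.16  0.53  1.77 -0.08  1.24  1.88]
-90 [-0.13  0.48  0.94  1.69 -0.41  1.18  0.91]
-60 [-0.17  0.55  0.98  1.63 -0.48  1.22  1.43]
-30 [-0.23  0.59  1.01  1.61 -0.52  1.24  1.93]
0 [-0.29  0.56  1.01  1.64 -0.5   1.22  2.39]
30 [ 1.05  0.46 -0.81  1.64  0.36  1.19  2.25]
60 [ 1.3   0.56 -1.18  1.72  0.54  1.24  2.61]
90 [-0.5   0.35  1.07  1.86 -0.34  1.13 -2.45]
120 [-0.5   0.27  1.07  1.92 -0.26  1.11 -1.95]
150 [-0.46  0.23  1.07  1.94 -0.23  1.1  -1.39]
180 [-0.45  0.32  1.17  1.91 -0.32  1.12 -0.72]
[True, True, True, True]
```

Run:
```python
from h import *
arm.move_pose([.55,.0755,.12],R(24.3)); arm.command_gripper(.5)
arm.move_linear([.55,.0755,.046],v=.1)
o=arm.observe(); print(o["position"],o["contact_force"])
arm.command_gripper(0.0); o=arm.observe(); print(o["grip_width"],o["grip_force"])
arm.move_linear([.55,.0755,.13],v=.12)
p=peg+.065*u(-90)
arm.move_pose([*p,.10],R(-90))
o=arm.observe(); print(o["time"],o["position"],o["grip_width"],o["grip_force"])
V=[cv2.resize(arm.camera(n)[y:y+100,x:x+130],None,fx=4,fy=4,interpolation=cv2.INTER_CUBIC)[:,:,::-1] for n,x,y in (("top",360,195),("scene",80,140))]
cv2.imwrite("pics/p1.png",cv2.resize(np.hstack(V),(780,300)))
```

```text
[0.55060666 0.07551157 0.046575  ] [-0.157786   -0.39383248  0.82133517]
0.0064253680112648795 0.0
7.8667 [ 0.5026366  -0.36883059  0.09965946] 0.004315848671757967 0.0
```

View pics/p1.png

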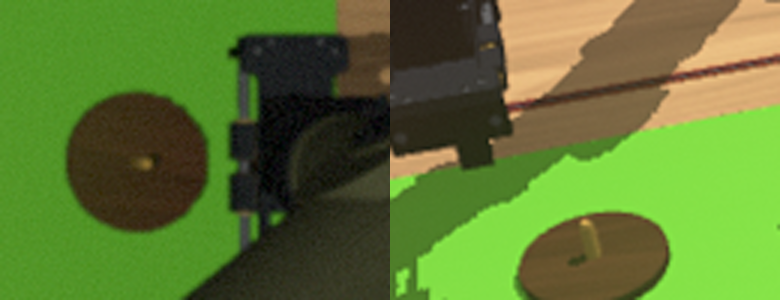

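The gripper came away empty. The peg is seen at top (408,249). I'll check where the opener is now.

Run:
```python
from h import *
V=[cv2.resize(arm.camera(n)[y:y+100,x:x+130],None,fx=3,fy=3,interpolation=cv2.INTER_CUBIC)[:,:,::-1] for n,x,y in (("top",205,165),("scene",215,160))]
cv2.imwrite("pics/p2.png",np.hstack(V))
```

```text
(no output)
```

View pics/p2.png

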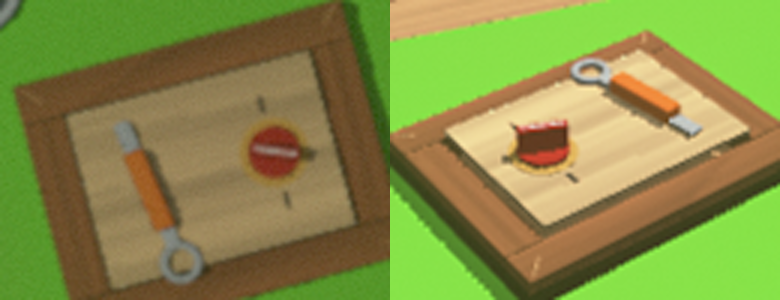

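The opener looks unmoved, with its handle at top (255,228) and its eye at (265.7,252.3). I'll compare the reported TCP with where the fingertips appear in the images.

Run:
```python
from h import *
o=arm.observe();P=o["position"];print(P,o["ee_rot"].round(3).tolist(),o["grip_width"],proj("top",P),proj("scene",P))
im=arm.camera("top")
r=blobs(im,(228,185,322,262),lambda h,s,v:(h>=6)&(h<=14)&(s>170)&(v>130))[0];print(r[1],r[2])
a=arm.camera("scene");A=arm.camera("top")
arm.command_gripper(.5); print(arm.observe()["grip_width"])
b=arm.camera("scene");B=arm.camera("top")
V=[cv2.resize(i[y:y+75,x:x+100],None,fx=3.5,fy=3.5,interpolation=cv2.INTER_CUBIC)[:,:,::-1] for i,x,y in ((A,390,215),(a,65,140),(B,390,215),(b,65,140))]
cv2.imwrite("pics/p3.png",np.vstack([np.hstack(V[:2]),np.hstack(V[2:])]))
```

```text
[ 0.50234345 -0.36936173  0.09995107] [[0.002, -1.0, 0.0], [-1.0, -0.002, 0.001], [-0.001, -0.0, -1.0]] 0.004971544150163069 [440.15916987 249.38662858] [112.53710838 202.36479895]
[254.31111 227.77777] ((254.13919067382812, 227.9381561279297), (25.992860794067383, 5.990542411804199), 66.03751373291016)
0.5022937181095216
```

View pics/p3.png

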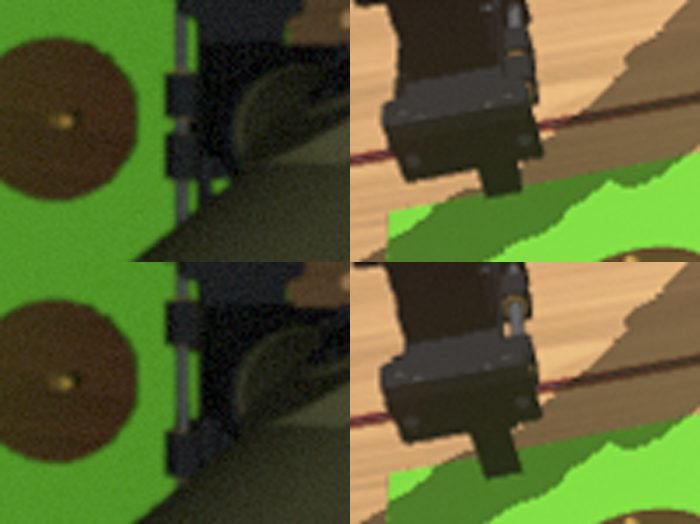

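In the scene view the shut fingertips end at about (108.4,195), but the reported TCP projects to (112.5,202.4). The real tips are therefore roughly 20 mm higher than reported, so the fingers closed above the handle. I'll go down by touch instead and check the side offset on the way.

```bash
cat >> h.py <<'E'
def touch(z,zmin,F=2.5,step=.002,v=.04):
    o=arm.observe(); p=o["position"].copy(); f0=o["contact_force"][2]
    while z>zmin:
        z-=step; arm.move_linear([p[0],p[1],z],v=v); f=arm.observe()["contact_force"][2]-f0
        if abs(f)>F: print("touch cmd z",round(z,4),"f",round(f,2),arm.observe()["position"].round(4)); return z
    print("no touch",z,f); return None
E
python3 - <<'E'
from h import *
for z in (.1,.11,.12,.13): print(z,proj("top",[.5023,-.3694,z]).round(1),proj("scene",[.5023,-.3694,z]).round(1))
xy=[.5495,.0755]
arm.move_pose([*xy,.10],R(24.3)); arm.move_linear([*xy,.045],v=.12); arm.dwell(.1)
z=touch(.045,.018)
print(arm.observe()["time"])
V=[cv2.resize(arm.camera(n)[y:y+100,x:x+130],None,fx=3,fy=3,interpolation=cv2.INTER_CUBIC)[:,:,::-1] for n,x,y in (("top",205,165),("scene",235,135))]
cv2.imwrite("pics/p4.png",np.hstack(V))
E
```

```text
0.1 [440.2 249.4] [112.5 202.3]
0.11 [441.4 249.5] [111.4 198.8]
0.12 [442.7 249.6] [110.2 195.2]
0.13 [444.  249.8] [109.  191.6]
touch cmd z 0.017 f 3.88 [0.5508 0.0754 0.0174]
15.1417
```

View pics/p4.png

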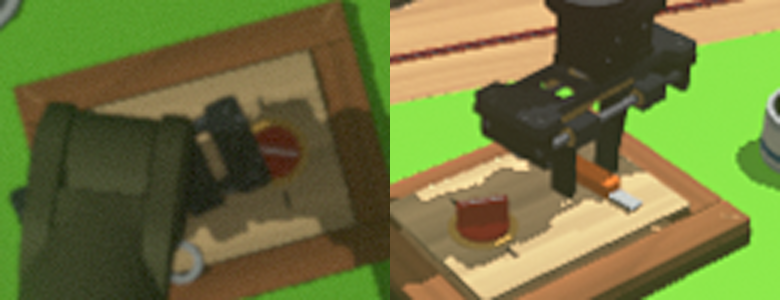

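The scene picture shows the fingers on either side of the orange handle, touching the panel at a reported z of about 0.018, so the tips sit about 25 mm above the report. I'll back off 3 mm, grip and lift.

Run:
```python
from h import *
xy=[.5495,.0755]
arm.move_linear([*xy,.0205],v=.05)
arm.command_gripper(0.0); o=arm.observe(); print(o["grip_width"],o["grip_force"])
if o["grip_width"]>.1:
    arm.move_linear([*xy,.11],v=.15)
    p=peg+.065*u(-90)
    arm.move_pose([*p,.09],R(-90)); arm.dwell(.2)
    o=arm.observe(); print(o["time"],o["position"],o["grip_width"],o["grip_force"])
    i={n:arm.camera(n) for n in I}
    for n in I: cv2.imwrite(f"pics/{n}5.png",i[n][:,:,::-1])
    V=[cv2.resize(i[n][y:y+75,x:x+100],None,fx=4,fy=4,interpolation=cv2.INTER_CUBIC)[:,:,::-1] for n,x,y in (("top",380,210),("scene",80,160))]
    cv2.imwrite("pics/p5.png",np.hstack(V))
```

```text
0.2024561017857584 29.998363852500916
18.6667 [ 0.5024146  -0.36928042  0.08997876] 0.20068081112053604 29.998078644275665
```

View pics/p5.png

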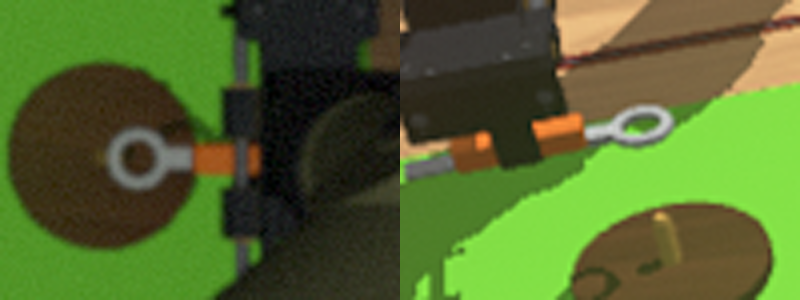

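The opener is held level. Its eye is at top (413.9,249.1) and scene (140.1,191.1), and the peg tip is at scene (145.1,213.9).

Run:
```python
from h import *
P,e=tri((140.1,191.1),(413.9,249.1)); print("eye",P.round(4),e)
for z in (.11,.113,.116): print(z,onz("top",(413.9,249.1),z).round(4))
print("peg",tri((145.1,213.9),(407.9,249.1)),onz("top",(407.9,249.1),.05), onz("scene",(145.1,213.9),.049))
# base centre in the scene view & top from dark ellipse (fresh look unoccluded: picture 0)
for n,b,z in (("top",(370,215,440,285),.015),("scene",(112,200,185,255),.015)):
    im=cv2.imread(f"pics/{n}0.png")[:,:,::-1].copy()
    r=blobs(im,b,lambda h,s,v:((h<40)&(v<130)))[0]; 
    E=cv2.fitEllipse(cv2.convexHull(r[3])); print(n,np.round(E[0],1),np.round(E[1],1),onz(n,E[0],z).round(4))
```

```text
eye [ 0.5029 -0.3043  0.1155] 0.0020196418100197466
0.11 [ 0.5028 -0.3046  0.11  ]
0.113 [ 0.5029 -0.3039  0.113 ]
0.116 [ 0.503  -0.3032  0.116 ]
peg (array([ 0.50094681, -0.30630341,  0.04766101]), np.float64(0.002786912177427085)) [ 0.5011748  -0.30434411  0.05      ] [ 0.5021885  -0.30757819  0.049     ]
top [405.2 248.5] [45.7 46.6] [ 0.5017 -0.3057  0.015 ]
scene [147.7 226.9] [32.  50.9] [ 0.5105 -0.309   0.015 ]
```

Run:
```python
from h import *
xy=[.5000,-.3718]
arm.move_linear([*xy,.036],v=.1); arm.dwell(.1); print(arm.observe()["position"].round(4))
z=touch(.036,-.012,F=4,step=.003,v=.06); o=arm.observe(); print(o["contact_force"].round(1),o["time"])
i={n:arm.camera(n) for n in I}
V=[cv2.resize(i[n][y:y+75,x:x+100],None,fx=4,fy=4,interpolation=cv2.INTER_CUBIC)[:,:,::-1] for n,x,y in (("top",380,210),("scene",80,180))]
cv2.imwrite("pics/p6.png",np.hstack(V))
```

```text
[ 0.5004 -0.3724  0.0367]
touch cmd z -0.009 f 7.83 [ 0.5008 -0.3729 -0.0079]
[-0.9  0.9  6.2] 23.3083
```

View pics/p6.png

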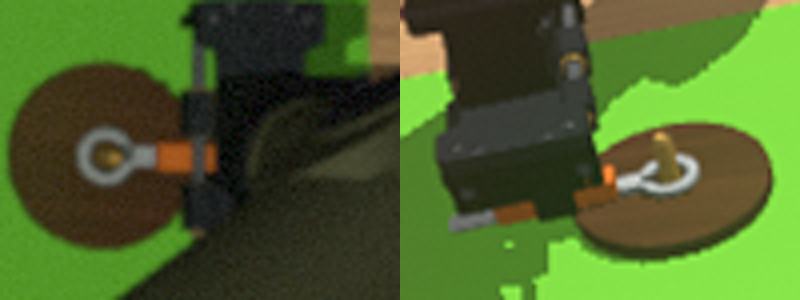

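The eye surrounds the peg in both views and lies on the base, with contact at the expected height. I'll release it and go on to the fastener.

Run:
```python
from h import *
arm.move_linear([.5000,-.3718,-.0082],v=.03)
arm.command_gripper(.45); arm.move_linear([.5000,-.3718,.09],v=.12)
xy=[.582,-.0285]
arm.move_pose([*xy,.10],R(82.7)); arm.move_linear([*xy,.027],v=.1)
o=arm.observe(); print(o["position"].round(4),o["contact_force"].round(1))
arm.command_gripper(0.0); o=arm.observe(); print(o["grip_width"],o["grip_force"],o["contact_force"].round(1))
for a in (60,37.5,15.4):
    arm.move_pose([*xy,.027],R(a)); o=arm.observe(); print(a,o["position"].round(4),o["contact_force"].round(1),o["ft_torque"].round(2))
arm.command_gripper(.45); arm.move_linear([*xy,.10],v=.12)
p=[.556,.0676]; arm.move_pose([.53,.14,.12],R(15.4)); arm.command_gripper(0.0)
print(arm.observe()["time"])
i={n:arm.camera(n) for n in I}
for n in I: cv2.imwrite(f"pics/{n}7.png",i[n][:,:,::-1])
V=[cv2.resize(i[n][y:y+75,x:x+100],None,fx=4,fy=4,interpolation=cv2.INTER_CUBIC)[:,:,::-1] for n,x,y in (("top",255,180),("scene",230,170),("top",370,210),("scene",80,180))]
cv2.imwrite("pics/p7.png",np.vstack([np.hstack(V[:2]),np.hstack(V[2:])])[:600])
```

```text
[ 0.5826 -0.0286  0.0275] [-0.2  0.4  0.2]
0.10760555006403427 29.998265504837036 [-0.8  0.5  1. ]
60 [ 0.582  -0.0284  0.0271] [-0.1  0.4  1.5] [-0.07  0.32 -0.1 ]
37.5 [ 0.5819 -0.0284  0.0271] [-1.7  0.1  3.5] [ 0.    0.52 -0.09]
15.4 [ 0.5819 -0.0283  0.0271] [-2.2  1.3  4.9] [0.12 0.64 0.  ]
33.2417
```

View pics/p7.png

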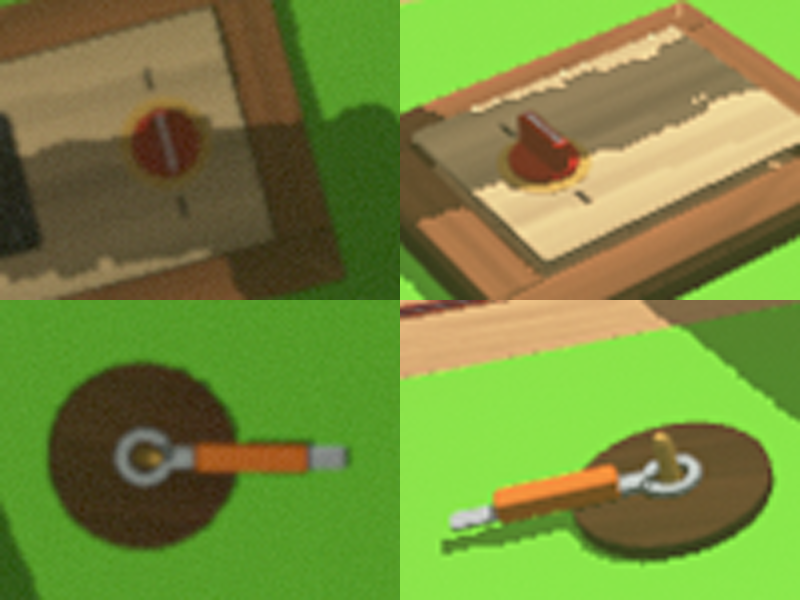

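The opener lies flat on the stand with its eye round the peg. The slot, from (158,113) to (175,170) in the crop, lines up with the marks at (149,79) and (183,207) to within about 2°. Now I'll press the panel.

Run:
```python
from h import *
p=[.5555,.0676]
arm.move_pose([*p,.06],R(15.4)); arm.move_linear([*p,.023],v=.1); arm.dwell(.1)
f0=arm.observe()["contact_force"][2]; z=.023
while z>-.004:
    z-=.001; arm.move_linear([*p,z],v=.03); o=arm.observe(); f=o["contact_force"][2]-f0
    print(round(z,4),round(o["position"][2],4),round(f,1))
    if f>17: break
arm.dwell(.5); o=arm.observe(); print(o["time"],o["position"].round(4),o["contact_force"].round(1)-[0,0,round(f0,1)])
i={n:arm.camera(n) for n in I}
V=[cv2.resize(i[n][y:y+75,x:x+100],None,fx=4,fy=4,interpolation=cv2.INTER_CUBIC)[:,:,::-1] for n,x,y in (("top",255,180),("scene",230,170))]
cv2.imwrite("pics/p8.png",np.hstack(V))
```

```text
0.022 0.0223 1.5
0.021 0.021 0.8
0.02 0.0199 0.7
0.019 0.0189 0.7
0.018 0.0179 1.4
0.017 0.0174 4.8
0.016 0.0163 6.2
0.015 0.0154 7.1
0.014 0.0145 7.3
0.013 0.0135 7.4
0.012 0.0126 8.6
0.011 0.0116 8.9
0.01 0.0107 8.4
0.009 0.0097 10.1
0.008 0.0088 10.3
0.007 0.0078 10.5
0.006 0.0073 14.0
0.005 0.0072 20.7
39.4333 [0.5558 0.0677 0.0072] [-6.5 -1.  21.1]
```

View pics/p8.png

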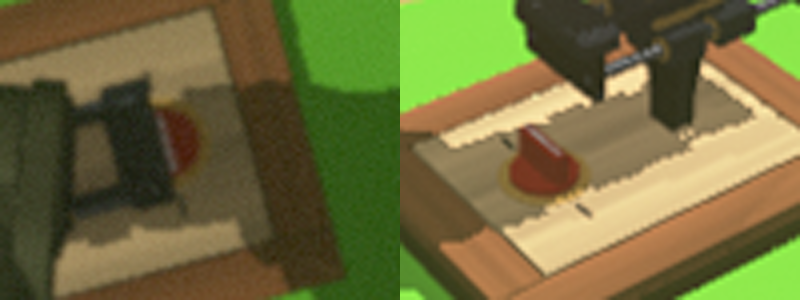

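The panel sits flush: it stopped after 10 mm of travel at about 21 N, and the slot is still in line with the marks. I'm handing in while holding it there.

```bash
python3 -c "
from cell import arm
print(arm.finish_job())"
```

```text
the job is handed in; nothing more can be done
None
```

The job is handed in: the opener hangs flat on the peg, released; the fastener slot is in line with the marks to about 2°; the arm holds the panel flush at about 21 N; it took about 40 s, and the first grasp closed above the handle and missed, apparently without moving the opener.

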